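# Advance the counter and hold the sample flush on the sloped window

### The arm

A 7-joint arm with a two-finger parallel gripper is mounted at the origin on the work surface. World frame = base frame: x ahead of the robot, y to its left, z up, the work surface at z = 0. Lengths are in m, angles in rad, forces in N, time in s.
With the tool pointing down it reaches from about 0.425 to 0.925 m from the base axis. Payload 6.8 kg.
Tool frame: the origin (TCP) lies at the very end of the fingers, on their centre line; the grasp point (between the pads) lies 19 mm behind it; z points along the fingers, x is the direction in which the jaws open and shut, and the axes are right-handed (so a half turn about z gives the same grasp; the last joint's range is limited). The gripper opens to 85 mm and grips with 20 to 120 N. Pads are 22 mm wide; open, the fingers measure 114 mm over their backs; the gripper's body (76 mm by 85 mm) begins 54 mm behind the grasp point. The pads swing forward as they close: fully open they stand 13 mm farther back than shut.
Start: joints at [1.2, 0.477, 0.022, 1.555, -0.011, 1.109, -0.083], TCP at [0.175, -0.652, 0.231] pointing down, gripper open.
Joint ranges: [-2.96, 2.96], [-0.34, 2.1], [-1.41, 1.46], [0.24, 2.44], [-1.37, 4.51], [0.17, 1.92], [-2.96, 2.96]. Speed limits (rad/s): [2.39, 2.39, 3.14, 3.14, 3.14, 3.14, 3.14].

### API

Orientations are given as a rotation vector (axis times angle).
In Python, from bench import get_obs, imaging, hand_in gives the robot as it stands.
- The arm moves only by the tool send_rows, never from a script. Its argument "motion" is a list of rows, each an object with "dp": the shift along the world's x, y, z in m, a list of three; "rot": the turn, a rotation vector about the world's x, y, z in rad, a list of three; "grip": the finger opening in m, from 0 to 0.0854. In form: [{"dp": [dx, dy, dz], "rot": [ax, ay, az], "grip": grip}, ...]. A call has 1 to 20 rows; each row shifts and turns the pose as measured when the row begins; what a row does not reach is not made up. A row lasts 1/8 s, in which the tool goes at most 62.5 mm and 10.7 degrees, less where a joint would pass 70% of its speed; a pose out of reach is approached as far as the arm can. A call is refused whole if a number of a shift passes 0.0625 or a number of a turn 0.188, either way. A call with a gripper value outside its range is refused whole. The fingers move at their own pace and stop on an object; "grip_force" is the grip in N (left out, the last holds). Time passes only in rows, so rows that do not move let the fingers close. It gives the time, the measured TCP pose, the force and the opening at its end, in the units of the state.
- get_obs(): the state, without advancing time (a new reading comes with each control period).
- imaging.grab_frame(name): name is "side" or "top"; returns a dict with "img" (384x512x3 uint8, red, green, blue), "fx", "fy", "cx", "cy" (pixels), "R" (3x3) and "t" (3): a world point X has camera coordinates R X + t. Camera axes: x right, y down, z forward; pixel columns grow to the right and rows downward; lengths in m; the calibration is good to about 2 mm. A picture is of the moment at which its call begins. There is no depth.
- hand_in(): hands the job in, once; it reports no verdict.
The state is a dict: "clock": time; "joints": joint angles; "qvel": joint speeds; "tau": joint torques, N m; "tcp_pos": TCP position; "orientation": TCP orientation; "contact_force": force on the tool from outside, world axes, zero at the start; "moment": the same for the moment, N m; "grip_width": finger opening in m.
Only numpy, scipy, OpenCV 4.12 (cv2) and the standard library are available. Lean on these libraries where they do the work, as an engineer would, in place of code of your own. Each camera call takes 0.05 s, during which the arm holds its last target. There are 200 camera calls.

### The job

Swing the counter's sprung advance lever all the way to its stop and let it spring back to rest. Then pick up the sample carrier by its grip bar, tilt it to match the sloped face of the inspection station and press it flush and square over the middle of the dark window, gently, so that the sprung face gives a few millimetres. Finish while still holding it pressed there, and leave the other things on the desk where they are.

Things in the scene. Friction and masses are not known exactly. Their poses are not given: they have to be found in the camera images.
- station: Inspection station, fixed to the desk: grey housing 170 x 150 x 35 mm with two upright cheeks (50 mm long, 100 mm high, 8 mm thick, outer faces at y = +-70 mm, round black knobs of 28 mm diameter on their outsides reaching y = +-78 mm). Between them a tilting face, locked at a slope that differs from run to run (about 14 to 34 degrees) and always falling towards the station's -x side. Origin: centre of the underside; z up.
- window (a point): Centre of the dark glass window (50 mm along x, 40 mm along y, level with the metal round it) in the station's flat aluminium face plate (110 x 100 mm, 10 mm thick). z points square out of the face, x up the slope, y level along the face. The unpressed window centre lies 101 to 105 mm above the desk. Moves with the face as it is pressed.
- face (a joint): How far the sprung face plate is pressed in along its own -z: 0 at rest, 10 mm (0.010) at its hard stop. It starts to give at 4 N and takes 9 N at the stop (0.5 N per mm). It slides straight in and does not tilt.
- counter: Frame counter, fixed to the desk: grey box 100 x 100 x 45 mm with three white windows near its +x edge and a steel lever on top. Origin: centre of the underside; z up.
- lever_pivot (a point): Point on the lever's upright turning axis, over the middle of the counter box, at the height of the top of its hub (59 mm above the desk).
- lever_pin (a point): Top centre of the upright round pin (12 mm diameter) at the lever's free end, 55 mm from the turning axis. The pin rises from the lever arm (top of the arm at 58 mm) to 92 mm above the desk. The arm is 14 mm wide and 6 mm thick. Nothing else stands on the box top.
- lever (a joint): Lever angle: 0 at rest, grows anticlockwise seen from above, hard stop at 1.0 rad. At rest the lever points 0.5 rad clockwise of the counter's -x direction, as seen from above; at the stop 0.5 rad anticlockwise of it. A spring returns it to 0: about 1.6 N at the pin at rest, 4.4 N at the stop.
- carrier: Sample carrier, loose on the desk: aluminium plate 80 (x) x 60 (y) x 8 mm with an upright grip bar in its middle, 40 mm long (x), 12 mm thick (y), top 51 mm above the underside. 110 to 220 g. Origin: centre of the flat underside, the side that goes against the window; z up through the bar. A half turn about z makes no difference.
- mug: Bystander: brown mug, 80 mm wide, 85 mm high. Origin: centre of the underside.
- race: Bystander: steel bearing ring, 48 mm across, 12 mm high. Origin: centre of the underside.
- cap: Bystander: grey end cap, 42 mm across, 22 mm high. Origin: centre of the underside.
- link: Bystander: silver suspension link with two round eyes, 114 x 30 x 20 mm, long along x. Origin: centre of the underside.
- tape: Bystander: tape measure, 65 x 62 x 34 mm. Origin: centre of the underside.
- driver: Bystander: screwdriver lying along its x axis, handle towards -x. Origin: middle of its underside.
- arbor: Bystander: round steel arbor, foot 60 mm across, post 24 mm across, 50 mm high; no plate and no bar. Origin: centre of the underside.
Mind the look-alikes: they are no part of the job. Leave any turquoise look-alike of the carrier alone.

How it is judged:
By the outcome, as a careful person would: the job done as asked, in the order asked, and still so for the second after the job is handed in, while the arm keeps its last pose, push and grip.
It also fails if it takes over 64 s, if anything falls off the work surface, if the arm or the gripper's body presses on something with over 40 N, if the wrist force passes 120 N, or if a joint passes its speed limit or range.

## Working session

There is one attempt and no reset: what is moved stays moved. The work goes in short steps, Python scripts to look and compute and a tool call to move; the robot and the scene stay as the last step left them, time stands still between calls to the robot, and variables do not carry over. Pictures are saved under pics/ and viewed, about 8 in all and at most 12, crops included, and the job is handed in when it is done.

Besides the shell and the picture viewer there is one more tool, called after "Request:" in YAML: its name, and indented under it one key for each argument. send_rows: Moves the arm, as the interface text tells. Its arguments: {"type":"object","properties":{"motion":{"type":"array","items":{"type":"object","properties":{"dp":{"type":"array","items":{"type":"number"}},"rot":{"type":"array","items":{"type":"number"}},"grip":{"type":"number"}}}},"grip_force":{"type":"number"}},"required":["motion"]}

```bash
mkdir -p pics; cat > h.py <<'E'
import numpy as np, cv2
from bench import get_obs, imaging, hand_in
def ray(f,u,v):
    d=np.array([(u-f["cx"])/f["fx"],(v-f["cy"])/f["fy"],1.]);R=np.array(f["R"]);return -R.T@np.array(f["t"]),R.T@d
def onz(f,u,v,z):
    o,d=ray(f,u,v);return o+d*(z-o[2])/d[2]
def tri(f,p,g,q):
    o1,d1=ray(f,*p);o2,d2=ray(g,*q)
    A=np.stack([d1,-d2],1);s=np.linalg.lstsq(A,o2-o1,rcond=None)[0]
    a=o1+d1*s[0];b=o2+d2*s[1];return (a+b)/2,np.linalg.norm(a-b)
def px(f,X):
    c=np.array(f["R"])@X+np.array(f["t"]);return f["fx"]*c[0]/c[2]+f["cx"],f["fy"]*c[1]/c[2]+f["cy"]
def shot(n,name,box=None,s=1.5):
    f=imaging.grab_frame(n);i=f["img"][...,::-1]
    if box: x0,y0,x1,y1=box;i=i[y0:y1,x0:x1]
    cv2.imwrite("pics/"+name,cv2.resize(i,None,fx=s,fy=s,interpolation=cv2.INTER_CUBIC));return f
E
python3 - <<'E'
from h import *
for n in("top","side"):
    f=shot(n,n+"1.png");print(n,f["fx"],f["cx"],f["cy"],-np.array(f["R"]).T@np.array(f["t"]),np.round(f["R"],3))
print(get_obs())
E
```

```text
top 371.35867011054916 255.81492125102847 188.5222018253113 [ 0.38692903 -0.01716362  1.16505583] [[ 0.027 -1.    -0.002]
 [-0.99  -0.027 -0.141]
 [ 0.141  0.006 -0.99 ]]
side 383.44442511940053 260.9656375181595 189.23882553620422 [-0.04211403  0.632557    0.84546021] [[-0.743 -0.669  0.001]
 [-0.443  0.489 -0.751]
 [ 0.502 -0.559 -0.66 ]]
{'clock': 0.1, 'joints': array([ 1.19989138,  0.47768688,  0.02234011,  1.55634427, -0.01150052,
        1.10930144, -0.083125  ]), 'qvel': array([ 1.23172675e-04, -1.11294548e-03, -8.21622661e-04, -9.85854897e-04,
       -4.76255926e-06, -1.62358402e-03,  1.00620528e-03]), 'tau': array([ 4.48560299e-03, -5.97754133e+01,  1.61307435e+00, -2.81955349e+01,
        1.27285643e-02,  4.89512182e-03, -1.14041188e-05]), 'tcp_pos': array([ 0.17521221, -0.65131481,  0.23044689]), 'orientation': array([-2.49264676e+00,  1.91069042e+00,  2.11313293e-03]), 'contact_force': array([0.26910844, 0.52158522, 0.83669862]), 'moment': array([-0.01745407,  0.00603903,  0.02911987]), 'grip_width': 0.08549257490195986}
```

View pics/top1.png

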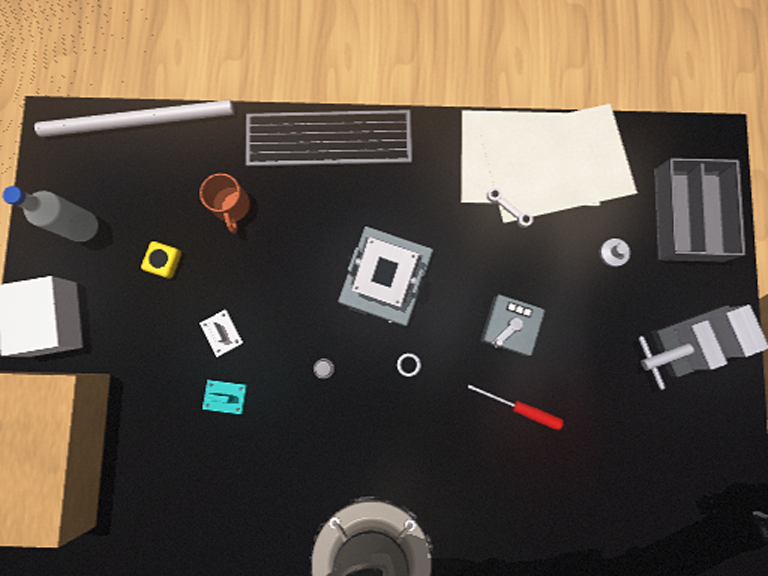

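View pics/side1.png

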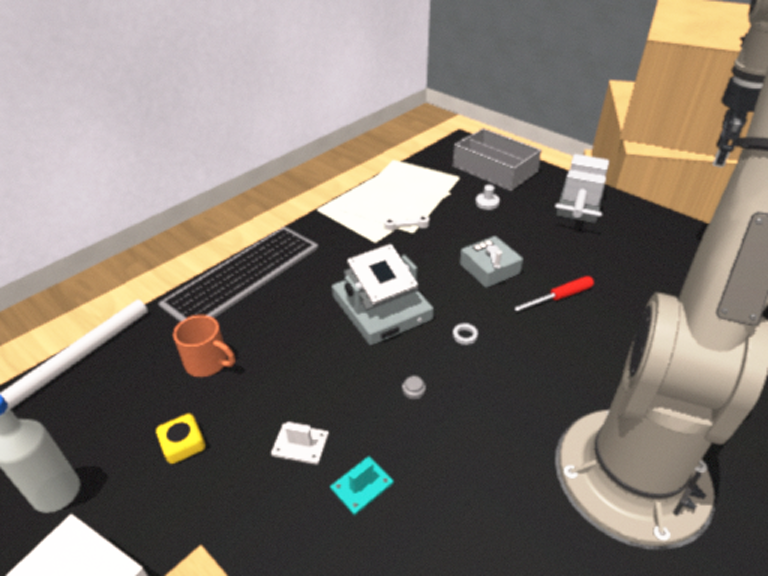

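Top view (1.5x): carrier at (221,333) white, turquoise look-alike at (224,396), station at (387,272), and counter at (513,325) with its pin near (500,343). Next, enlarged tiles for measuring.

```bash
python3 - <<'E'
from h import *
T=imaging.grab_frame("top");S=imaging.grab_frame("side")
import pickle;pickle.dump((T,S),open("fr.pkl","wb"))
def c(f,cx,cy,w=80,h=60):
    return cv2.resize(f["img"][cy-h//2:cy+h//2,cx-w//2:cx+w//2,::-1],(400,300),interpolation=cv2.INTER_CUBIC)
a=np.vstack([np.hstack([c(T,258,181),c(S,255,190)]),np.hstack([c(T,342,216),c(S,327,172)])])
cv2.imwrite("pics/m1.png",a)
# carrier plate: bright low-saturation pixels
for f,box in((T,(125,200,170,245)),(S,(175,275,225,315))):
    x0,y0,x1,y1=box;h=cv2.cvtColor(f["img"][y0:y1,x0:x1],cv2.COLOR_RGB2HSV)
    m=((h[...,2]>70)).astype(np.uint8)
    cs=max(cv2.findContours(m,cv2.RETR_EXTERNAL,cv2.CHAIN_APPROX_NONE)[0],key=cv2.contourArea)
    r=cv2.minAreaRect(cs);print(r,cv2.boxPoints(r)+[x0,y0])
    if f is T:
        P=np.array([onz(T,*q,.008) for q in cv2.boxPoints(r)+[x0,y0]]);print(P,P.mean(0))
        for i in range(2):e=P[i+1]-P[i];print(np.linalg.norm(e),np.degrees(np.arctan2(e[1],e[0])))
E
```

```text
((21.999998092651367, 21.500001907348633), (25.938390731811523, 20.124610900878906), 63.43495178222656) [[132.1999979  214.40000057]
 [150.19999695 205.40000057]
 [161.79999924 228.60000229]
 [143.79999924 237.60000229]]
[[0.45953278 0.37233822 0.008     ]
 [0.48918662 0.31811095 0.008     ]
 [0.41807799 0.27726125 0.008     ]
 [0.38891977 0.3311473  0.008     ]] [0.43892929 0.32471443 0.008     ]
0.06180572187179969 -61.32823111737446
0.08200693095373095 -150.1239684509127
((24.316219329833984, 20.097299575805664), (34.040443420410156, 27.79111671447754), 17.102725982666016) [[178.96216202 303.37297821]
 [187.13513565 276.81081104]
 [219.67027664 286.82162094]
 [211.49730301 313.38378906]]
```

View pics/m1.png

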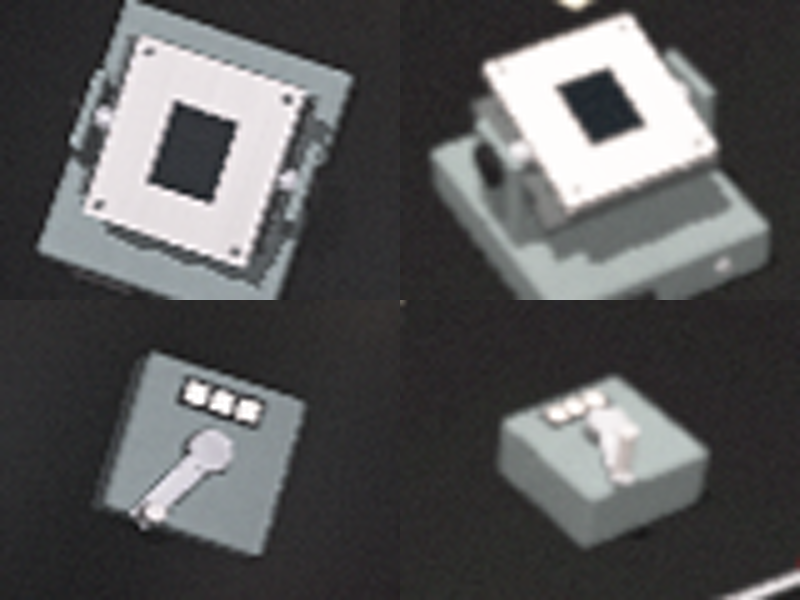

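Top-left and top-right tiles show the face plate and the dark window, both with clean edges. Bottom-left tile shows the hub at (210,450) and the lever end with the pin at about (150,512). I'll fit edge lines and combine both views.

```bash
cat > m.py <<'E'
from h import *
import pickle
from scipy.optimize import least_squares
from scipy.spatial.transform import Rotation as Ro
T,S=pickle.load(open("fr.pkl","rb"))
def lines(mask,c0):
    """refine quad corners c0 by line fits on mask contour (subpixel at 8x)"""
    cs=np.vstack([c.reshape(-1,2) for c in cv2.findContours(mask,cv2.RETR_LIST,cv2.CHAIN_APPROX_NONE)[0]]).astype(float)
    cs=(cs+.5)/8-.5;L=[]
    for i in range(4):
        a,b=c0[i],c0[(i+1)%4];d=b-a;n=np.linalg.norm(d);d/=n
        s=(cs-a)@d;e=(cs-a)@np.array([-d[1],d[0]])
        k=cs[(s>.15*n)&(s<.85*n)&(abs(e)<1.6)]
        L.append(cv2.fitLine(k.astype(np.float32),cv2.DIST_HUBER,0,.01,.01).ravel())
    out=[]
    for i in range(4):
        l,m=L[i-1],L[i];s=np.linalg.solve(np.array([l[:2],-m[:2]]).T,m[2:]-l[2:]);out.append(l[2:]+s[0]*l[:2])
    return np.array(out)
def corners(f,tile,off,thr,inv=False):
    c0=(np.array(tile,float)+.5)/5-.5
    x0,y0=off;g=cv2.cvtColor(f["img"][y0:y0+60,x0:x0+80],cv2.COLOR_RGB2GRAY)
    m=cv2.resize(g,None,fx=8,fy=8,interpolation=cv2.INTER_LINEAR)>thr
    c=lines(m.astype(np.uint8),c0);print(np.abs(c-c0).max().round(2),end=' ')
    return c+[x0,y0]
pT=corners(T,[(138,36),(305,92),(248,268),(85,212)],(218,151),165)
wT=corners(T,[(178,102),(238,118),(210,203),(150,184)],(218,151),120)
pS=corners(S,[(82,66),(230,14),(318,158),(168,220)],(215,160),190)
wS=corners(S,[(155,82),(212,67),(243,122),(190,143)],(215,160),130)
cT=corners(T,[(153,52),(305,102),(262,255),(105,203)],(302,186),85)
W=[tri(T,a,S,b) for a,b in zip(wT,wS)];P=[tri(T,a,S,b) for a,b in zip(pT,pS)]
print();[print(np.round(w[0],4),round(w[1],4)) for w in W+P]
print("centres",np.mean([w[0] for w in W],0),np.mean([w[0] for w in P],0))
q=lambda a,b:np.array([(a,b),(a,-b),(-a,-b),(-a,b)])
M=np.vstack([q(.055,.05),q(.025,.02)]);M=np.c_[M,np.zeros(8)]
def R(y,s): return Ro.from_euler("ZY",[y,-s])
def res(p,vs):
    X=R(p[3],p[4]).apply(M)+p[:3];r=[]
    for f,c in vs: r+=[np.array(px(f,x))-u for x,u in zip(X,c)]
    return np.ravel(r)
tv=(T,np.vstack([pT,wT]));sv=(S,np.vstack([pS,wS]))
for vs in([tv,sv],[tv],[sv]):
    r=least_squares(res,[.5,0,.1,-.3,.4],args=(vs,));print(r.x[:3].round(4),np.degrees(r.x[3:]).round(2),np.sqrt(np.mean(r.fun**2)))
C=np.array([onz(T,*u,.045) for u in cT]);print(C.round(4),C.mean(0))
for i in range(4):e=C[i]-C[i-1];print(np.linalg.norm(e).round(4),np.degrees(np.arctan2(e[1],e[0])).round(1),end=' ')
t=lambda x,y:((x+.5)/5-.5+302,(y-300+.5)/5-.5+186)
print("\nhub",onz(T,*t(210,450),.059),"pin",onz(T,*t(153,511),.092))
E
python3 m.py
```

```text
0.97 1.16 2.11 0.87 1.05 
[ 5.884e-01 -4.000e-04  1.113e-01] 0.0002
[ 0.5771 -0.0361  0.11  ] 0.0027
[ 0.5326 -0.0215  0.0996] 0.0042
[0.543  0.0147 0.1009] 0.0025
[0.6269 0.0214 0.1187] 0.0032
[ 0.5962 -0.0746  0.1199] 0.0015
[ 0.4949 -0.0427  0.0897] 0.0001
[0.5262 0.0522 0.0803] 0.0005
centres [ 0.56028652 -0.01082491  0.10543396] [ 0.56105757 -0.01093223  0.10216744]
[ 0.5606 -0.0109  0.1038] [-17.2   17.32] 0.535857723267351
[ 0.5609 -0.0114  0.0984] [-17.65  16.83] 0.17247156448846668
[ 0.5573 -0.0061  0.1088] [-16.42  17.58] 0.646479628925672
[[ 0.5308 -0.2406  0.045 ]
 [ 0.5022 -0.3362  0.045 ]
 [ 0.4081 -0.3074  0.045 ]
 [ 0.4353 -0.2113  0.045 ]] [ 0.46909765 -0.27388902  0.045     ]
0.0999 -17.1 0.0997 -106.7 0.0983 163.0 0.0998 74.2 
hub [ 0.4699792  -0.27441123  0.059     ] pin [ 0.43152966 -0.23378898  0.092     ]
```

Request:
send_rows:
  motion:
    - {"dp": [0.022,0.037,-0.004],"rot": [0,0,-0.046],"grip": 0}
    - {"dp": [0.022,0.037,-0.004],"rot": [0,0,-0.046],"grip": 0}
    - {"dp": [0.022,0.037,-0.004],"rot": [0,0,-0.046],"grip": 0}
    - {"dp": [0.022,0.037,-0.004],"rot": [0,0,-0.046],"grip": 0}
    - {"dp": [0.022,0.037,-0.004],"rot": [0,0,-0.046],"grip": 0}
    - {"dp": [0.022,0.037,-0.004],"rot": [0,0,-0.046],"grip": 0}
    - {"dp": [0.022,0.037,-0.004],"rot": [0,0,-0.046],"grip": 0}
    - {"dp": [0.022,0.037,-0.004],"rot": [0,0,-0.046],"grip": 0}
    - {"dp": [0.022,0.037,-0.004],"rot": [0,0,-0.046],"grip": 0}
    - {"dp": [0.022,0.037,-0.004],"rot": [0,0,-0.046],"grip": 0}
    - {"dp": [0.022,0.037,-0.004],"rot": [0,0,-0.046],"grip": 0}
    - {"dp": [0.022,0.037,-0.004],"rot": [0,0,-0.046],"grip": 0}
    - {"dp": [0,0,0],"rot": [0,0,0],"grip": 0}

```text
clock: 1.82
tcp_pos: [0.4441, -0.192, 0.1806]
orientation: [-1.853, 2.536, 0.001]
contact_force: [-0.7, -0.7, 0.6]
grip_width: -0.0002
```

Request:
send_rows:
  motion:
    - {"dp": [-0.001,0.0,-0.029],"rot": [0,0,0.02],"grip": 0}
    - {"dp": [-0.001,0.0,-0.029],"rot": [0,0,0],"grip": 0}
    - {"dp": [-0.001,0.0,-0.029],"rot": [0,0,0],"grip": 0}
    - {"dp": [-0.001,0.0,-0.027],"rot": [0,0,0],"grip": 0}
    - {"dp": [0,0,0],"rot": [0,0,0],"grip": 0}

```text
clock: 2.45
tcp_pos: [0.4385, -0.1964, 0.0646]
orientation: [1.877, -2.519, 0.004]
contact_force: [-0.4, 0.1, -0.7]
grip_width: 0.0003
```

```bash
python3 - <<'E'
from h import *
f=imaging.grab_frame("side");g=imaging.grab_frame("top")
c=lambda f,x,y:cv2.resize(f["img"][y-37:y+37,x-50:x+50,::-1],(400,296),interpolation=cv2.INTER_CUBIC)
cv2.imwrite("pics/l1.png",np.hstack([c(g,335,216),c(f,327,160)]));print(get_obs()["tcp_pos"],get_obs()["contact_force"])
E
```

```text
[ 0.44046991 -0.19676224  0.06653173] [0.20948465 0.1062615  0.72031396]
```

View pics/l1.png

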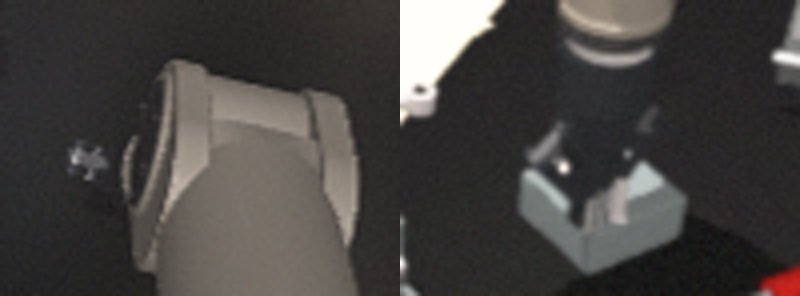

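Side crop: the closed fingers stand just beside the pin on its +y side. Now pushing along the arc.

Request:
send_rows:
  motion:
    - {"dp": [-0.002,-0.009,0],"rot": [0,0,0],"grip": 0}
    - {"dp": [-0.002,-0.009,0],"rot": [0,0,0],"grip": 0}
    - {"dp": [-0.0045,-0.0055,0],"rot": [0,0,0],"grip": 0}
    - {"dp": [-0.0045,-0.0055,0],"rot": [0,0,0],"grip": 0}
    - {"dp": [-0.003,-0.0065,0],"rot": [0,0,0],"grip": 0}
    - {"dp": [-0.003,-0.0065,0],"rot": [0,0,0],"grip": 0}
    - {"dp": [-0.001,-0.007,0],"rot": [0,0,0],"grip": 0}
    - {"dp": [-0.001,-0.007,0],"rot": [0,0,0],"grip": 0}

```text
clock: 3.55
tcp_pos: [0.4179, -0.2549, 0.0689]
orientation: [-1.876, 2.515, -0.008]
contact_force: [-1.0, 5.1, 0.5]
grip_width: 0.0002
```

```bash
python3 -c "
from h import *
o=get_obs();print(o['tcp_pos'],o['contact_force'],o['clock'])"
```

```text
[ 0.41787483 -0.25490831  0.06885546] [-0.95591993  5.0893836   0.4851413 ] 3.55
```

Request:
send_rows:
  motion:
    - {"dp": [0.001,-0.006,-0.001],"rot": [0,0,0],"grip": 0}
    - {"dp": [0.001,-0.005,-0.001],"rot": [0,0,0],"grip": 0}
    - {"dp": [0.001,-0.003,0],"rot": [0,0,0],"grip": 0}

```text
clock: 3.92
tcp_pos: [0.4209, -0.2675, 0.0667]
orientation: [-1.877, 2.514, -0.002]
contact_force: [-1.8, 16.6, 7.1]
grip_width: 0.0001
```

Request:
send_rows:
  motion:
    - {"dp": [0,-0.002,0],"rot": [0,0,0],"grip": 0}
    - {"dp": [0,-0.002,0],"rot": [0,0,0],"grip": 0}

```text
clock: 4.18
tcp_pos: [0.4213, -0.267, 0.0665]
orientation: [-1.881, 2.509, 0.007]
contact_force: [-1.1, 10.1, 5.5]
grip_width: -0.0002
```

Request:
send_rows:
  motion:
    - {"dp": [-0.001,0.014,0],"rot": [0,0,0],"grip": 0}
    - {"dp": [0.003,0.014,0],"rot": [0,0,0],"grip": 0}
    - {"dp": [0.006,0.013,0],"rot": [0,0,0],"grip": 0}
    - {"dp": [0.009,0.012,0],"rot": [0,0,0],"grip": 0}
    - {"dp": [0.003,0.014,0],"rot": [0,0,0],"grip": 0}
    - {"dp": [0.002,0.015,0],"rot": [0,0,0],"grip": 0}
    - {"dp": [0,0.01,0.04],"rot": [0,0,0],"grip": 0.06}
    - {"dp": [0,0.02,0.05],"rot": [0,0,0.06],"grip": 0.06}
    - {"dp": [-0.01,0.04,0.02],"rot": [0,0,0.08],"grip": 0.06}
    - {"dp": [-0.01,0.055,0],"rot": [0,0,0.08],"grip": 0.06}
    - {"dp": [-0.01,0.055,0],"rot": [0,0,0.08],"grip": 0.06}
    - {"dp": [0,0.055,0],"rot": [0,0,0.08],"grip": 0.06}
    - {"dp": [0,0.055,0],"rot": [0,0,0.08],"grip": 0.06}
    - {"dp": [0,0.055,0],"rot": [0,0,0.08],"grip": 0.06}
    - {"dp": [0,0.055,0],"rot": [0,0,0.08],"grip": 0.06}
    - {"dp": [0.01,0.055,0],"rot": [0,0,0.08],"grip": 0.06}
    - {"dp": [0.01,0.055,0],"rot": [0,0,0.08],"grip": 0.06}
    - {"dp": [0,0,0],"rot": [0,0,0],"grip": 0.06}

```text
clock: 6.42
tcp_pos: [0.43, 0.3469, 0.1806]
orientation: [-2.709, 1.575, -0.006]
contact_force: [-0.1, -0.6, -1.3]
grip_width: 0.0601
```

```bash
python3 - <<'E'
from h import *
f=imaging.grab_frame("side");g=imaging.grab_frame("top")
c=lambda f,x,y,w=40,h=30:cv2.resize(f["img"][y-h:y+h,x-w:x+w,::-1],(400,300),interpolation=cv2.INTER_CUBIC)
cv2.imwrite("pics/l2.png",np.vstack([np.hstack([c(g,342,216),c(f,327,172)]),np.hstack([c(g,160,222,60,45),c(f,200,270,60,45)])]))
o=get_obs();print(o['clock'],o["tcp_pos"],o["orientation"],o["grip_width"],o["joints"].round(2))
E
```

```text
6.525 [0.4304788  0.34197007 0.18003501] [-2.70777817  1.58379034 -0.00925783] 0.0601896080641042 [-0.32  0.38 -0.57  1.88  0.26  0.94 -2.08]
```

View pics/l2.png

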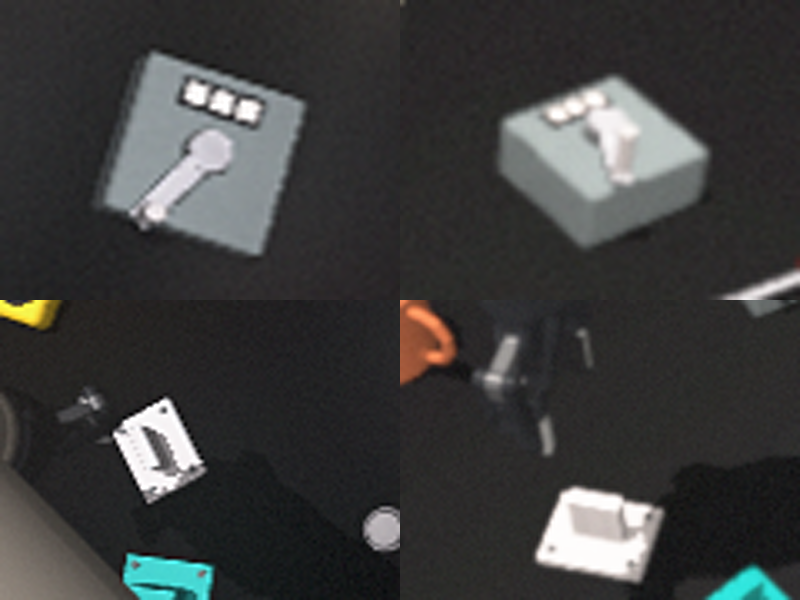

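Lever is back at its rest position, matching the first picture. The gripper is next to the carrier and already aligned in yaw. Descending over the bar.

Request:
send_rows:
  motion:
    - {"dp": [0.004,-0.009,-0.03],"rot": [0,0,0.005],"grip": 0.05}
    - {"dp": [0.004,-0.009,-0.03],"rot": [0,0,0],"grip": 0.05}
    - {"dp": [0,0,-0.03],"rot": [0,0,0],"grip": 0.05}
    - {"dp": [0,0,0],"rot": [0,0,0],"grip": 0.05}
    - {"dp": [0,0,0],"rot": [0,0,0],"grip": 0.05}

```text
clock: 7.15
tcp_pos: [0.4395, 0.3144, 0.0892]
orientation: [-2.706, 1.595, -0.018]
contact_force: [0.3, -0.1, 1.4]
grip_width: 0.0501
```

```bash
python3 - <<'E'
from h import *
P=[]
for i in range(3):
    f=imaging.grab_frame("side");o=get_obs();P.append(np.r_[o["tcp_pos"],o["orientation"]*np.sign(-o["orientation"][0])])
print(np.mean(P,0).round(4),o["grip_width"])
cv2.imwrite("pics/g1.png",cv2.resize(f["img"][245:325,150:250,::-1],(500,400),interpolation=cv2.INTER_CUBIC))
E
```

```text
[ 0.4396  0.3147  0.0893 -2.7061  1.5937 -0.0183] 0.05005198997657743
```

View pics/g1.png

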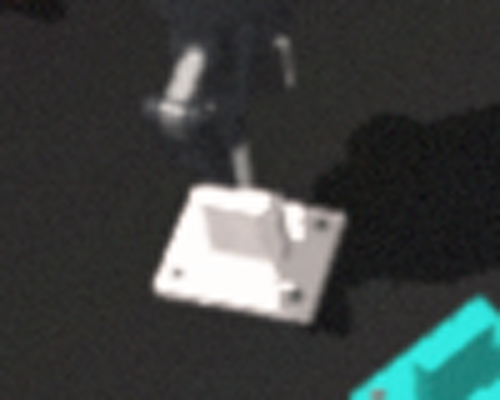

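The bar lies below the fingers. TCP is 10 mm short in y, so correct that and descend.

Request:
send_rows:
  motion:
    - {"dp": [-0.001,0.009,-0.015],"rot": [0.006,0.01,0.01],"grip": 0.05}
    - {"dp": [0,0,0],"rot": [0,0,0],"grip": 0.05}
    - {"dp": [0,0,0],"rot": [0,0,0],"grip": 0.05}

```text
clock: 7.68
tcp_pos: [0.4391, 0.3259, 0.0746]
orientation: [-2.713, 1.577, 0.0]
contact_force: [-0.1, 0.3, -0.4]
grip_width: 0.0498
```

```bash
cat > avg.py <<'E'
from h import *
import time
P=[]
for i in range(3):
    imaging.grab_frame("side");o=get_obs();s=1 if abs(o["orientation"][2])>1 else np.sign(-o["orientation"][0]);P.append(np.r_[o["tcp_pos"],o["orientation"]*s,o["contact_force"]])
print(np.mean(P,0).round(4),o["grip_width"],o["clock"])
E
python3 avg.py
```

```text
[ 4.3910e-01  3.2570e-01  7.4600e-02 -2.7125e+00  1.5768e+00  2.0000e-04
 -2.7910e-01 -1.1590e-01 -3.4920e-01] 0.0499514003789431 7.825
```

Request:
send_rows:
  motion:
    - {"dp": [0,0,-0.02],"rot": [0,0,0.0],"grip": 0.05}
    - {"dp": [0,0,-0.02],"rot": [0,0,0],"grip": 0.05}
    - {"dp": [0,0,-0.013],"rot": [0,0,0],"grip": 0.05}
    - {"dp": [0,0,0],"rot": [0,0,0],"grip": 0.03}
    - {"dp": [0,0,0],"rot": [0,0,0],"grip": 0.02}

```text
clock: 8.45
tcp_pos: [0.4388, 0.3249, 0.0179]
orientation: [-2.713, 1.578, 0.0]
contact_force: [0.3, 0.8, -0.2]
grip_width: 0.0199
```

```bash
python3 avg.py
```

```text
[ 4.3890e-01  3.2490e-01  1.8200e-02 -2.7126e+00  1.5778e+00 -2.0000e-04
  1.7350e-01 -3.0590e-01  4.7000e-03] 0.02040837376865335 8.6
```

Request:
send_rows:
  motion:
    - {"dp": [0,0,0],"rot": [0,0,0],"grip": 0.0}
    - {"dp": [0,0,0],"rot": [0,0,0],"grip": 0.0}
    - {"dp": [0,0,0],"rot": [0,0,0],"grip": 0}
    - {"dp": [0,0,0],"rot": [0,0,0],"grip": 0}
  grip_force: 60

```text
clock: 9.1
tcp_pos: [0.4392, 0.3248, 0.0188]
orientation: [-2.712, 1.578, -0.001]
contact_force: [0.7, -0.1, -2.3]
grip_width: 0.011
```

```bash
python3 avg.py
```

```text
[ 4.3920e-01  3.2480e-01  1.8800e-02 -2.7117e+00  1.5778e+00 -1.1000e-03
 -2.5280e-01  1.0990e-01 -2.1735e+00] 0.011239985141191131 9.25
```

Request:
send_rows:
  motion:
    - {"dp": [0,0,0.02],"rot": [0,0,0],"grip": 0}
    - {"dp": [0,0,0.04],"rot": [0,0,0],"grip": 0}
    - {"dp": [0,0,0.045],"rot": [0,0,0],"grip": 0}
    - {"dp": [0,0,0.045],"rot": [0,0,0],"grip": 0}
    - {"dp": [0,0,0.03],"rot": [0,0,0],"grip": 0}
    - {"dp": [0.009,-0.03,0],"rot": [0,0,-0.08],"grip": 0}
    - {"dp": [0.009,-0.03,0],"rot": [0,0,-0.08],"grip": 0}
    - {"dp": [0.009,-0.03,0],"rot": [0,0,-0.08],"grip": 0}
    - {"dp": [0.009,-0.03,0],"rot": [0,0,-0.08],"grip": 0}
    - {"dp": [0.009,-0.03,0],"rot": [0,0,-0.08],"grip": 0}
    - {"dp": [0.009,-0.03,0],"rot": [0,0,-0.08],"grip": 0}
    - {"dp": [0.009,-0.03,0],"rot": [0,0,-0.08],"grip": 0}
    - {"dp": [0.009,-0.03,0],"rot": [0,0,-0.08],"grip": 0}
    - {"dp": [0.009,-0.03,0],"rot": [0,0,-0.08],"grip": 0}
    - {"dp": [0.009,-0.03,0],"rot": [0,0,-0.08],"grip": 0}
    - {"dp": [0,0,0],"rot": [-0.03,-0.096,0],"grip": 0}
    - {"dp": [0,0,0],"rot": [-0.03,-0.096,0],"grip": 0}
    - {"dp": [0,0,0],"rot": [-0.03,-0.096,0],"grip": 0}
    - {"dp": [0,0,0],"rot": [0,0,0],"grip": 0}
    - {"dp": [0,0,0],"rot": [0,0,0],"grip": 0}

```text
clock: 11.75
tcp_pos: [0.531, 0.0092, 0.2218]
orientation: [-1.705, 2.37, -0.38]
contact_force: [-0.8, 0.7, -2.4]
grip_width: 0.0109
```

```bash
cat > go.py <<'E'
import sys
from h import *
from scipy.spatial.transform import Rotation as Ro
# args: clearance above unpressed window (m)
W=np.array([.5605,-.011,.1035]);yaw,s=np.radians([-17.2,17.2])
Rf=Ro.from_euler("ZY",[yaw,-s])
Rt=Rf*Ro.from_matrix(np.array([[0,-1,0],[-1,0,0],[0,0,-1]]).T)  # tool x=-carrier y, tool y=-carrier x
P=[];Q=[];F=[]
for i in range(4):
    f=imaging.grab_frame("side");o=get_obs();P.append(o["tcp_pos"]);Q.append(o["orientation"]);F.append(o["contact_force"])
p=np.mean(P,0);R=Ro.from_rotvec(Q).mean();n=Rf.apply([0,0,1])
d=W+n*(.0188+float(sys.argv[1]))-p
print("dp",d.round(4),"rot",(Rt*R.inv()).as_rotvec().round(4),"in face frame: pos",Rf.inv().apply(p-W).round(4),"F",Rf.inv().apply(np.mean(F,0)).round(2),"M",Rf.inv().apply(o["moment"]).round(2),o["clock"],o["grip_width"])
E
python3 go.py .03
```

```text
dp [ 0.0156 -0.0161 -0.0715] rot [-0.0021  0.0271  0.0215] in face frame: pos [0.0023 0.0108 0.1229] F [-0.36  0.06 -2.01] M [-0.02  0.51 -0.01] 11.95 0.011031238773105072
```

Request:
send_rows:
  motion:
    - {"dp": [0.004,-0.004,-0.018],"rot": [0,0.013,0.01],"grip": 0}
    - {"dp": [0.004,-0.004,-0.018],"rot": [0,0.013,0.01],"grip": 0}
    - {"dp": [0.004,-0.004,-0.018],"rot": [0,0,0],"grip": 0}
    - {"dp": [0.003,-0.003,-0.012],"rot": [0,0,0],"grip": 0}
    - {"dp": [0,0,0],"rot": [0,0,0],"grip": 0}
    - {"dp": [0,0,0],"rot": [0,0,0],"grip": 0}

```text
clock: 12.7
tcp_pos: [0.547, -0.0074, 0.1487]
orientation: [-1.748, 2.372, -0.351]
contact_force: [-0.0, 0.7, -1.7]
grip_width: 0.0112
```

```bash
python3 go.py .005; python3 - <<'E'
from h import *
f=imaging.grab_frame("side");g=imaging.grab_frame("top")
c=lambda f,x,y,w=36,h=36:cv2.resize(f["img"][y-h:y+h,x-w:x+w,::-1],(400,400),interpolation=cv2.INTER_CUBIC)
cv2.imwrite("pics/s1.png",np.hstack([c(g,258,181),c(f,255,185)]))
E
```

```text
dp [ 0.0066 -0.0016 -0.0229] rot [-0.0025 -0.005   0.0004] in face frame: pos [ 0.0003 -0.0005  0.0477] F [-0.79  0.13 -1.95] M [-0.03  0.39  0.  ] 12.9 0.01088675799407952
```

View pics/s1.png

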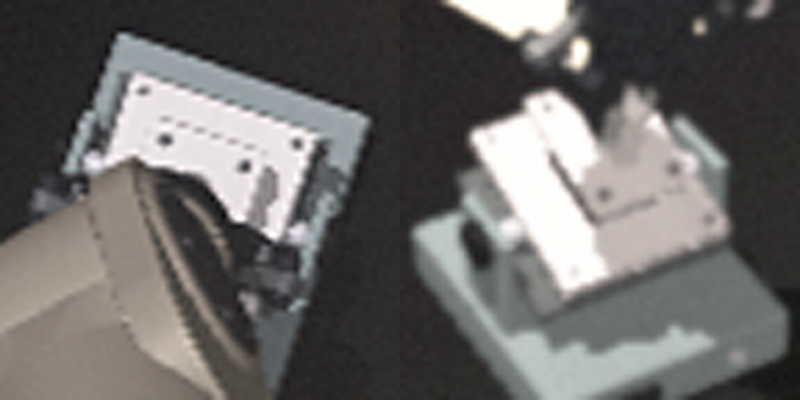

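The carrier hangs parallel and square above the face in both views. Its upper edge in the left crop, (160,118)–(275,155), parallels the plate edge. Approaching.

Request:
send_rows:
  motion:
    - {"dp": [0.0035,-0.001,-0.0115],"rot": [-0.002,-0.005,0],"grip": 0}
    - {"dp": [0.0035,-0.001,-0.0115],"rot": [0,0,0],"grip": 0}
    - {"dp": [0,0,0],"rot": [0,0,0],"grip": 0}
    - {"dp": [0,0,0],"rot": [0,0,0],"grip": 0}

```text
clock: 13.5
tcp_pos: [0.5545, -0.0094, 0.1245]
orientation: [-1.745, 2.368, -0.358]
contact_force: [0.1, -0.3, -2.2]
grip_width: 0.0111
```

```bash
python3 go.py .0; python3 - <<'E'
from h import *
f=imaging.grab_frame("side")
cv2.imwrite("pics/s2.png",cv2.resize(f["img"][150:225,210:310,::-1],(800,600),interpolation=cv2.INTER_CUBIC))
E
```

```text
dp [ 0.0006  0.0001 -0.0033] rot [-0.0003  0.0011  0.0002] in face frame: pos [ 0.0005 -0.0003  0.0221] F [-0.38  0.31 -1.96] M [0.01 0.42 0.01] 13.7 0.011175457571414216
```

View pics/s2.png

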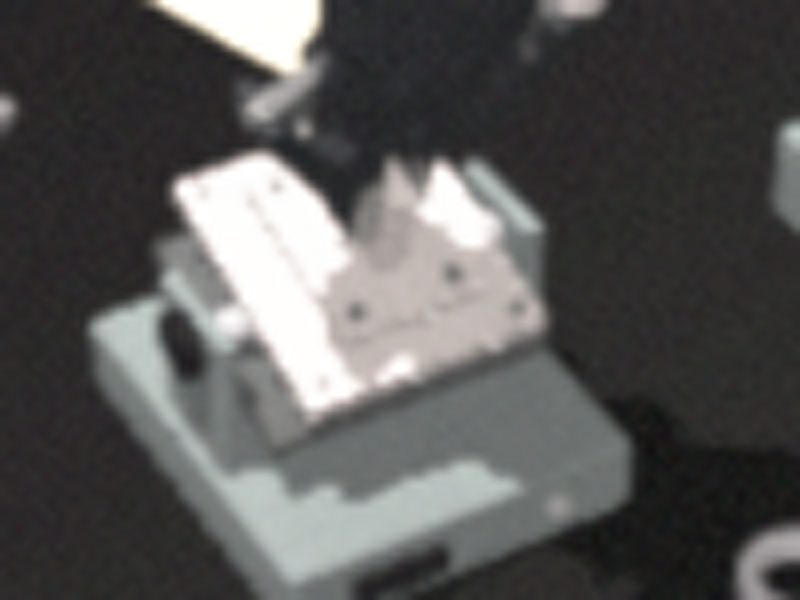

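```bash
python3 - <<'E'
from h import *
from scipy.spatial.transform import Rotation as Ro
f=imaging.grab_frame("side")
W=np.array([.5605,-.011,.1035]);Rf=Ro.from_euler("ZY",np.radians([-17.2,-17.2]))
for nm,p in dict(BLu=(-.04,.03,.003),BLt=(-.04,.03,.011),BRu=(-.04,-.03,.003),BRt=(-.04,-.03,.011),TLu=(.04,.03,.003),TLt=(.04,.03,.011),pl_BL=(-.055,.05,0),pl_BR=(-.055,-.05,0),pl_TL=(.055,.05,0)).items():
    u,v=px(f,Rf.apply(p)+W);print(nm,round((u-210+.5)*8-.5),round((v-150+.5)*8-.5))
i=cv2.resize(f["img"][150:225,210:310,::-1],(800,600),interpolation=cv2.INTER_CUBIC)
i=cv2.convertScaleAbs(i,alpha=1.8,beta=-210)
cv2.imwrite("pics/s3.png",cv2.resize(i[130:450,150:570],(800,609))[:600])
E
```

```text
BLu 346 358
BLt 349 346
BRu 486 303
BRt 490 291
TLu 245 194
TLt 247 182
pl_BL 317 413
pl_BR 550 320
pl_TL 178 186
```

View pics/s3.png

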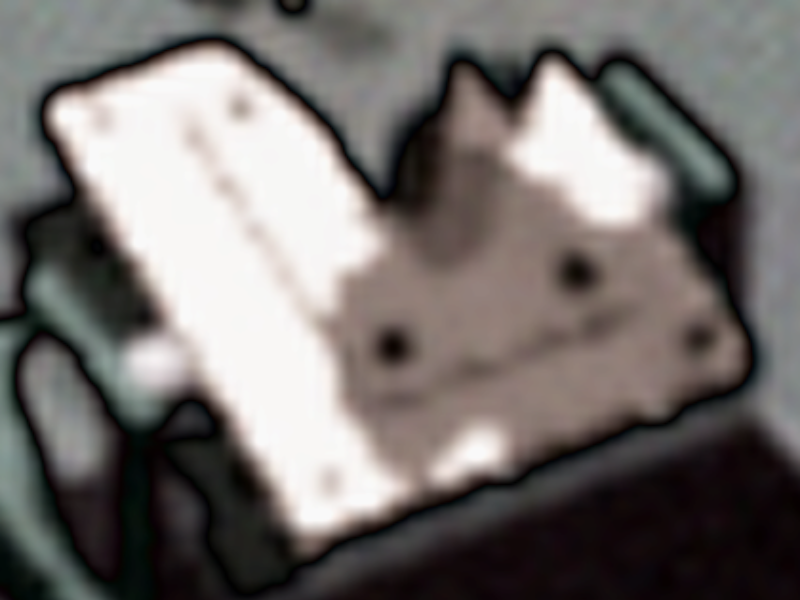

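```bash
python3 - <<'E'
from h import *
from scipy.spatial.transform import Rotation as Ro
f=imaging.grab_frame("side")
W=np.array([.5605,-.011,.1035]);Rf=Ro.from_euler("ZY",np.radians([-17.2,-17.2]))
def ff(u,v,z):
    o,d=ray(f,u,v);o=Rf.inv().apply(o-W);d=Rf.inv().apply(d);return (o+d*(z-o[2])/d[2])*1e3
s=lambda x,y:((x/1.905+150+.5)/8-.5+210,(y/1.905+130+.5)/8-.5+150)
for n,p,z in(("face BL",(330,480),0),("face BR",(698,338),0),("face TL",(103,118),0),("car BL",(394,345),.011),("car BR",(577,271),.011),("car TL?",(240,107),.011)):print(n,ff(*s(*p),z).round(1))
g=lambda x,y:((x+.5)/5-.5+150,(y+.5)/5-.5+245)
C=[onz(f,*g(*p),.008) for p in((178,272),(295,297),(320,225))]
print([np.linalg.norm(C[i]-C[i+1]).round(4) for i in range(2)])
c30=Ro.from_euler("Z",29.6,degrees=True)
for c in C: print((c30.inv().apply(c-[.4389,.3247,.008])*1e3).round(1))
E
```

```text
face BL [-44.2  41.6  -0. ]
face BR [-45.  -41.1   0. ]
face TL [48.7 42.3  0. ]
car BL [-27.8  20.1  11. ]
car BR [-27.2 -21.4  11. ]
car TL? [33.8 20.9 11. ]
[np.float64(0.0614), np.float64(0.0424)]
[33.  20.2  0. ]
[-28.4  21.   -0. ]
[-27.8 -21.3   0. ]
```

Hole pairs of face plate and carrier agree to about 1 mm, with the carrier about 1 mm upslope and 1 mm to -y. I'll nudge half of that, then press.

Request:
send_rows:
  motion:
    - {"dp": [0.0003,0.0004,-0.002],"rot": [0,0,0],"grip": 0}
    - {"dp": [0.0003,0,-0.0015],"rot": [0,0,0],"grip": 0}
    - {"dp": [0.0003,0,-0.001],"rot": [0,0,0],"grip": 0}
    - {"dp": [0,0,0],"rot": [0,0,0],"grip": 0}

```text
clock: 14.35
tcp_pos: [0.5559, -0.0092, 0.1209]
orientation: [-1.744, 2.367, -0.36]
contact_force: [-1.9, 0.4, 1.2]
grip_width: 0.0117
```

```bash
python3 go.py -0.004
```

```text
dp [ 0.0005 -0.0005 -0.0033] rot [-0.0001  0.0023  0.0005] in face frame: pos [0.0004 0.0004 0.0181] F [-1.47 -0.61  0.96] M [-0.12  0.66  0.04] 14.55 0.010924429515876473
```

Request:
send_rows:
  motion:
    - {"dp": [0.0003,-0.0001,-0.001],"rot": [0,0,0],"grip": 0}
    - {"dp": [0.0003,-0.0001,-0.001],"rot": [0,0,0],"grip": 0}
    - {"dp": [0.0003,-0.0001,-0.001],"rot": [0,0,0],"grip": 0}
    - {"dp": [0,0,0],"rot": [0,0,0],"grip": 0}

```text
clock: 15.05
tcp_pos: [0.5567, -0.0095, 0.1178]
orientation: [-1.744, 2.367, -0.36]
contact_force: [-2.2, 1.5, 1.8]
grip_width: 0.0112
```

```bash
python3 go.py -0.004
```

```text
dp [-0.0004 -0.0003 -0.0002] rot [0.     0.0023 0.0006] in face frame: pos [0.0003 0.0004 0.015 ] F [-1.05 -0.89  2.83] M [-0.19  0.81 -0.04] 15.25 0.01096295971405509
```

Moment suggests that the lower edge bears first, so the carrier is a touch too steep. Testing a 1° flattening while reading the moment.

```bash
sed -i 's/range(4)/range(10)/; s/P=\[\];Q=\[\];F=\[\]/P=[];Q=[];F=[];M=[]/; s/F.append(o\["contact_force"\])/F.append(o["contact_force"]);M.append(o["moment"])/; s/Rf.inv().apply(o\["moment"\])/Rf.inv().apply(np.mean(M,0))/; s/round(2),o\["clock/round(3),o["clock/' go.py; python3 go.py -.004
```

```text
dp [-0.0004 -0.0003 -0.0003] rot [-0.      0.0024  0.0006] in face frame: pos [0.0004 0.0004 0.015 ] F [-1.2  -0.5   2.67] M [-0.179  0.811 -0.006] 15.75 0.011253450656754769
```

Request:
send_rows:
  motion:
    - {"dp": [0,0,0],"rot": [0.003,0.009,0],"grip": 0}
    - {"dp": [0,0,0],"rot": [0.003,0.009,0],"grip": 0}
    - {"dp": [0,0,0],"rot": [0,0,0],"grip": 0}

```text
clock: 16.12
tcp_pos: [0.5569, -0.0095, 0.118]
orientation: [-1.752, 2.379, -0.337]
contact_force: [-1.9, 0.2, 2.1]
grip_width: 0.0114
```

```bash
python3 go.py -.004
```

```text
dp [-0.0006 -0.0002 -0.0004] rot [-0.0063 -0.0162  0.0004] in face frame: pos [0.0006 0.0004 0.0151] F [-1.55 -0.41  2.59] M [-0.214  0.479 -0.013] 16.625 0.011202225457738671
```

Now the centre of pressure is inside the plate (flush). Pressing a further ~2.5 mm.

Request:
send_rows:
  motion:
    - {"dp": [0.0002,-0.0001,-0.001],"rot": [0,0,0],"grip": 0}
    - {"dp": [0.0002,-0.0001,-0.001],"rot": [0,0,0],"grip": 0}
    - {"dp": [0,0,-0.0005],"rot": [0,0,0],"grip": 0}
    - {"dp": [0,0,0],"rot": [0,0,0],"grip": 0}

```text
clock: 17.12
tcp_pos: [0.5576, -0.0096, 0.1157]
orientation: [-1.752, 2.378, -0.338]
contact_force: [-3.6, 1.0, 3.7]
grip_width: 0.0111
```

```bash
python3 go.py -.004;  python3 - <<'E'
from h import *
f=imaging.grab_frame("side")
i=cv2.resize(f["img"][150:225,210:310,::-1],(800,600),interpolation=cv2.INTER_CUBIC)
i=cv2.convertScaleAbs(i,alpha=1.8,beta=-210)
cv2.imwrite("pics/s4.png",cv2.resize(i[130:450,150:570],(800,609))[:600])
E
```

```text
dp [-0.0012 -0.      0.002 ] rot [-0.0061 -0.0156  0.0002] in face frame: pos [0.0005 0.0004 0.0126] F [-1.68 -0.68  3.84] M [-0.268  0.451 -0.03 ] 17.625 0.011264416038632954
```

View pics/s4.png

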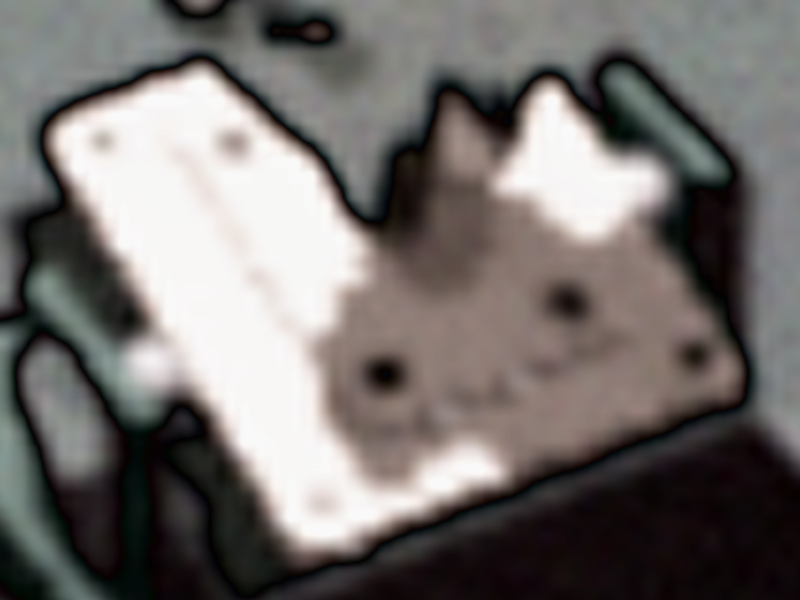

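Compared with s3, the face holes sank about 19 px (roughly 5–6 mm) while still parallel. Force reads about 5.8 N. Checking centring from the hole pairs.

```bash
python3 - <<'E'
from h import *
from scipy.spatial.transform import Rotation as Ro
f=imaging.grab_frame("side")
W=np.array([.5605,-.011,.1035])
for sl in(17.2,16.6):
  Rf=Ro.from_euler("ZY",np.radians([-17.2,-sl]))
  def ff(u,v,z):
    o,d=ray(f,u,v);o=Rf.inv().apply(o-W);d=Rf.inv().apply(d);return (o+d*(z-o[2])/d[2])*1e3
  s=lambda x,y:((x/1.905+150+.5)/8-.5+210,(y/1.905+130+.5)/8-.5+150)
  for n,p,z in(("face BL",(320,500),-.005),("face BR",(693,355),-.005),("face TL",(102,140),-.005),("car BL",(383,374),.003),("car BR",(567,301),.003),("car TL",(233,143),.003)):print(n,ff(*s(*p),z).round(1))
E
```

```text
face BL [-44.9  43.4  -5. ]
face BR [-45.6 -40.7  -5. ]
face TL [47.  42.9 -5. ]
car BL [-28.6  21.8   3. ]
car BR [-28.4 -20.    3. ]
car TL [31.3 22.7  3. ]
face BL [-45.1  43.6  -5. ]
face BR [-45.8 -40.4  -5. ]
face TL [47.4 42.7 -5. ]
car BL [-28.8  21.9   3. ]
car BR [-28.6 -19.8   3. ]
car TL [31.5 22.6  3. ]
```

Centred within about 0.6 mm, and yaw agrees within about 1°. Easing back 1 mm to sit mid-range, then a final check.

Request:
send_rows:
  motion:
    - {"dp": [-0.0003,0.0001,0.001],"rot": [0,0,0],"grip": 0}
    - {"dp": [0,0,0],"rot": [0,0,0],"grip": 0}
    - {"dp": [0,0,0],"rot": [0,0,0],"grip": 0}

```text
clock: 18.1
tcp_pos: [0.5573, -0.0096, 0.1167]
orientation: [-1.752, 2.378, -0.338]
contact_force: [-2.9, 1.0, 2.7]
grip_width: 0.011
```

```bash
python3 go.py -.004; python3 go.py -.004
```

```text
dp [-0.0009 -0.0001  0.0009] rot [-0.0062 -0.0156  0.0003] in face frame: pos [0.0006 0.0004 0.0137] F [-1.38 -0.82  3.52] M [-0.248  0.403 -0.002] 18.6 0.010814690214507584
dp [-0.0009 -0.0001  0.0009] rot [-0.0062 -0.0156  0.0002] in face frame: pos [0.0005 0.0004 0.0137] F [-1.16 -0.38  3.18] M [-0.243  0.435 -0.019] 19.1 0.011078964436680952
```

```bash
python3 -c "
from bench import hand_in
print(hand_in())"
```

```text
the job is handed in; nothing more can be done
None
```

The job is handed in at about 19 s on the clock, with the carrier still gripped and pressed on the inspection face.

- **Lever:** I pushed it with the closed fingers until it would go no further: the pin stopped where the stop should be and the push rose to 10–17 N. I then let it follow the fingers back, and the next picture showed it at its starting angle.
- **Carrier:** I gripped it by its bar (11 mm opening), turned and tilted it, and pressed it on the window. The hole pairs on the carrier and face plate put it within about 0.6 mm of centre and about 1° of square.
- **Slope:** The two cameras gave a slope of about 17.2°, but on contact the moment pointed to the lower edge touching first. I flattened the tilt by about 1°, to about 16.3°. The moment then put the pressure inside the plate, which I took as flush. I have no picture fine enough to show the gap directly.
- **Press depth:** The estimates disagreed, so I eased back 1 mm before handing in. Force (about 5.3 N) says about 2.6 mm, tool travel says about 4.5 mm, and the picture says about 5.6 mm. All are well short of the 10 mm stop.
- **Bystanders:** Nothing suggests I touched the bystander objects or the turquoise look-alike, but I did not take a final picture of the whole desk to check.

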